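# Push the seedling tray through the gap into the watering bay

### The arm

A 7-joint arm with a two-finger parallel gripper is mounted at the origin on the work surface. World frame = base frame: x ahead of the robot, y to its left, z up, the work surface at z = 0. Lengths are in m, angles in rad, forces in N, time in s.
With the tool pointing down it reaches from about 0.425 to 0.875 m from the base axis. Payload 4.7 kg.
Tool frame: the origin (TCP) lies midway between the tips of the shut fingers; the grasp point (between the pads) lies 19 mm behind it (ctrl.grip_point_offset is the distance from the TCP to the grasp point, in m); z points along the fingers, y is the line along which they close (so a half turn about z gives the same grasp; the last joint's range is limited). The gripper opens to 87 mm and grips with 3 to 60 N. Pads are 19 mm wide; open, the fingers measure 117 mm over their backs; the gripper's body (75 mm by 190 mm) begins 51 mm behind the grasp point.
Start: joints at [-1.185, 0.321, -0.07, 1.45, 0.023, 1.371, -0.057], TCP at [0.236, 0.606, 0.223] pointing down, gripper open.
Joint ranges: [-2.86, 2.86], [-0.3, 2.09], [-1.38, 1.24], [0.06, 2.45], [-1.56, 4.7], [0.09, 2.05], [-2.69, 2.69]. Speed limits (rad/s): [2.57, 2.57, 3.14, 3.14, 3.14, 3.14, 3.14].

### API

Orientations are given as a rotation vector (axis times angle).
In Python, from bench import ctrl gives the robot as it stands. The module is installed in compiled form; this text tells all that it offers.
- The arm moves only by the shell command python3 -m handwheel 'ROWS' [OPENING] [FORCE]. ROWS is JSON, a list of rows, each an object of numbers: "x", "y", "z": the shift along the tool's x, y, z in m; "wx", "wy", "wz": the turn, a rotation vector about the tool's x, y, z in degrees. A call has 1 to 10 rows; each row is the pose to reach, as a shift and turn from the pose commanded when the call began, along the tool's axes at that moment; what a row does not reach only later rows make up. A row lasts 1/12 s, in which the tool goes at most 41.7 mm and 7.16 degrees, less where a joint would pass 70% of its speed; a pose out of reach is approached as far as the arm can. A call with a gripper value outside its range is refused whole. OPENING is the finger opening in m, from 0 to 0.087, set as the call begins (- or left out, the last holds). The fingers move at their own pace and stop on an object; FORCE is the grip in N (left out, the last holds). Time passes only in rows, so rows that repeat a pose let the fingers close. It gives the time, the measured TCP pose, the force, the opening and the grip force at its end, in the units of the state.
- ctrl.get_state(): the state, without advancing time (a new reading comes with each control period).
- ctrl.get_image(name): name is "scene" or "top"; returns a dict with "image" (384x512x3 uint8, red, green, blue), "K" (3x3 intrinsics, pixels), "k1" (the pictures are not rectified: a ray, as slopes to the right and down, at radius r is drawn at 1 + k1 r^2 times it, then the intrinsics apply), "world_to_cam" (4x4, takes a point from world to camera coordinates). Camera axes: x right, y down, z forward; pixel columns grow to the right and rows downward; lengths in m; the calibration is good to about 2 mm. A picture is of the moment at which its call begins. There is no depth.
- ctrl.close_job(): hands the job in; it is judged then, once.
The state is a dict: "time": time; "joint_positions": joint angles; "qd": joint speeds; "joint_torque": joint torques, N m; "position": TCP position; "tool_rot": TCP orientation; "ft_force": force on the tool from outside, world axes, zero at the start; "torque": the same for the moment, N m; "grip_width": opening from 0.0 (shut) to 1.0 (fully open); "grip_force": force on a finger pad.
Only numpy, scipy, OpenCV 4.12 (cv2) and the standard library are available. Lean on these libraries where they do the work, as an engineer would, in place of code of your own. Each camera call takes 0.05 s, during which the arm holds its last target. There are 200 camera calls.

### The job

Push the six-cell seedling tray along the bench, narrow end first, through the gap between the two concrete blocks until it sits flush against the wooden stop board behind them. Only push it with the fingers: do not lift, carry or tip it, and leave the pots and everything else on the bench where they stand. Finish with the robot clear of it.

Things in the scene. Friction and masses are not known exactly. Their poses are not given: they have to be found in the camera images.
- tray: Loose seedling tray: flat-sided black plastic block 110 mm long (its x), 78 mm wide (y), 45 mm high, about 0.4 kg, with 2 by 3 cells of soil and soft, non-solid leaves up to 75 mm. Origin: centre of its underside. Either narrow end may lead. It starts 180 to 225 mm before the gap, up to 50 mm to either side of its centre line and turned up to 0.5 rad from it.
- bay: Fixed watering bay. Origin on the bench in the middle of the gap; x points through the gap to the stop board (roughly to the robot's right), y across the gap, z up. Two immovable concrete blocks, each 60 (x) by 140 (y) by 50 mm high, centred at y = +114 and -114 mm, leave an 88 mm wide gap from x = -30 to +30 mm.
- stop (a point): Foot of the stop board's face that looks to the gap, on the bench, at x = +150 mm, y = 0 in the bay's frame; same axes as the bay. The fixed wooden board is 22 (x) by 200 (y) by 40 mm high. A tray that is home touches it, its centre at x = +95 mm of the bay. The thin grey mat before it makes no step.
- pot_near: A bystander: round pot with a seedling, 58 mm across, 55 mm high (leaves to about 90 mm), origin under its centre. Black plastic; in front of the block nearer to the robot. Leave it standing where it is.
- pot_far: A bystander: round pot with a seedling, 58 mm across, 55 mm high (leaves to about 90 mm), origin under its centre. Terracotta; in front of the block farther from the robot. Leave it standing where it is.
- pot_bay: A bystander: round pot with a seedling, 58 mm across, 55 mm high (leaves to about 90 mm), origin under its centre. Black plastic; in the bay behind the nearer block, beside the tray's place. Leave it standing where it is.
- jar: A bystander: closed white jar with a grey lid, 54 mm across, 75 mm high, origin under its centre, in the bay behind the farther block. Leave it.
- trowel: A bystander: hand trowel lying on the bench to the right, about 290 mm long along its x, 62 mm wide, 26 mm high, origin between handle and blade at bench level. Leave it.
- spray: A bystander: clear bottle 72 mm across, 170 mm high, origin under its centre, at the far right. Leave it.

How it is judged:
On the way:
1. the tray passes through the gap, between the two blocks and flat on the bench (x of tray in the frame of bay between -0.045 and 0.045 m and y of tray in the frame of bay between -0.015 and 0.015 m and height (world z) of tray below 0.01 m), for 0.1 s.
At the end, for the whole second after the job is handed in: The tray rests flat and still on the bench, its leading end within 7 mm of the stop board, square to it within 0.10 rad and within 30 mm of the gap's centre line sideways (x of tray in the frame of bay between 0.088 and 0.1 m and y of tray in the frame of bay between -0.03 and 0.03 m and angle between the x axis of tray and the x axis of bay, either way round below 0.1 rad and height (world z) of tray below 0.006 m and angle between tray's own z axis and vertical below 0.06 rad and linear speed of tray below 0.01 m/s); the robot touches nothing.
It fails at once if the tray is lifted off the bench by more than 12 mm (height (world z) of tray above 0.012 m).
It fails at once if the tray is tipped by more than 0.2 rad (angle between tray's own z axis and vertical above 0.2 rad).
It fails at once if a bystander (pot, jar, trowel or bottle) is moved more than 20 mm (distance of any of pot_near, pot_far, pot_bay, jar, trowel, spray from where it was at the start of the episode above 0.02 m).
It also fails if it takes over 72 s, if anything falls off the work surface, if the arm or the gripper's body presses on something with over 40 N, if the wrist force passes 120 N, or if a joint passes its speed limit or range.

## Working session

There is one attempt and no reset: what is moved stays moved. The work goes in short steps, Python scripts to look and compute and a shell command to move; the robot and the scene stay as the last step left them, time stands still between calls to the robot, and variables do not carry over. Pictures are saved under pics/ and viewed, at most 10 in all, crops included, and the job is handed in when it is done.

```bash
mkdir -p pics; python3 - <<'E'
from bench import ctrl
import cv2
s=ctrl.get_state();print(s)
for n in("top","scene"):
    d=ctrl.get_image(n);cv2.imwrite(f"pics/{n}0.png",d["image"][:,:,::-1])
    print(n,d["K"],d["k1"],d["world_to_cam"])
E
```

```text
{'time': 0.0, 'joint_positions': array([-1.18489359,  0.32181473, -0.07008217,  1.45165787,  0.02263146,
        1.37077595, -0.05688735]), 'qd': array([ 0.0001567 ,  0.00055738, -0.00123687, -0.00062775, -0.00020417,
       -0.00076313,  0.00110464]), 'joint_torque': array([ 3.61251623e-04, -4.91281879e+01, -4.03968450e-01, -3.12522125e+01,
       -6.41973736e-02,  4.37920564e-02,  1.61889789e-04]), 'position': array([0.2360048 , 0.60506402, 0.22147546]), 'tool_rot': array([-5.80555514e-01, -3.08726043e+00,  2.91555651e-03]), 'ft_force': array([ 0.20746863, -0.86369228, -0.08236661]), 'torque': array([ 0.04407532, -0.01556832, -0.00980179]), 'grip_force': 0.0, 'grip_width': 0.9976502132268839}
top [[408.21554232   0.         256.93866949]
 [  0.         408.21554232 192.64695205]
 [  0.           0.           1.        ]] -0.1326047658450113 [[ 0.0293294  -0.99956647  0.00257879 -0.13296309]
 [-0.97729828 -0.02921738 -0.20984378  0.53140308]
 [ 0.20982815  0.00363434 -0.97773153  0.92009063]
 [ 0.          0.          0.          1.        ]]
scene [[413.46461104   0.         260.54615762]
 [  0.         413.46461104 191.82977123]
 [  0.           0.           1.        ]] -0.06148534530362357 [[ 5.62456881e-01  8.26826514e-01 -4.15973935e-04 -1.96983095e-01]
 [ 4.65753082e-01 -3.17248726e-01 -8.26091588e-01 -2.60534550e-01]
 [-6.83166395e-01  4.64447157e-01 -5.63535726e-01  1.52667405e+00]
 [ 0.00000000e+00  0.00000000e+00  0.00000000e+00  1.00000000e+00]]
```

View pics/top0.png

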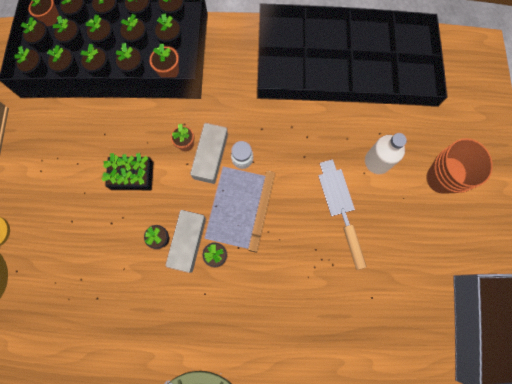

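View pics/scene0.png

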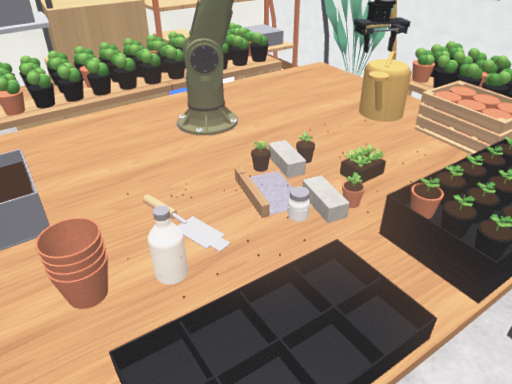

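Top view: the tray is at about (128,172), the blocks at (209,153) and (186,240), the mat and board at about (262,212), the pots at (182,137), (156,237) and (214,255), and the jar at (242,153). I'll enlarge this area to read the corners.

```bash
python3 - <<'E'
import cv2
im=cv2.imread("pics/top0.png")[110:280,90:290]
cv2.imwrite("pics/top0c.png",cv2.resize(im,(800,680),interpolation=cv2.INTER_CUBIC)[:600])
E
```

```text
(no output)
```

View pics/top0c.png

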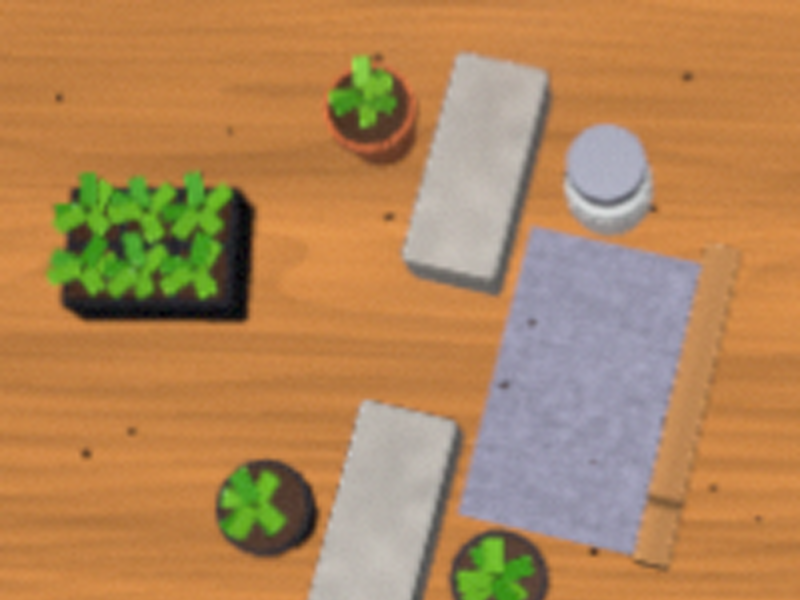

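```bash
cat > h.py <<'E'
import numpy as np, cv2
from scipy.optimize import least_squares, minimize
from bench import ctrl
def project(P,d):
    W=d["world_to_cam"]; c=np.asarray(P)@W[:3,:3].T+W[:3,3]
    s=c[:,:2]/c[:,2:]; s=s*(1+d["k1"]*(s**2).sum(1,keepdims=True))
    K=d["K"]; return s*[K[0,0],K[1,1]]+K[:2,2]
def tf(p,L):
    c,s=np.cos(p[2]),np.sin(p[2]); L=np.atleast_2d(L).astype(float)
    return np.c_[p[0]+c*L[:,0]-s*L[:,1], p[1]+s*L[:,0]+c*L[:,1], L[:,2]]
def box(lx,ly,h): return np.array([[a*lx/2,b*ly/2,z] for a in(-1,1) for b in(-1,1) for z in(0,h)])
def tray_fit(d,p0,ignore=None):
    im=d["image"].astype(int); R,G,B=im[...,0],im[...,1],im[...,2]
    green=(G>R+15)&(G>B+30); dark=(im.max(2)<85)&~green; free=~dark&~green
    if ignore is not None: dark&=~ignore; free&=~ignore
    c0=project(tf(p0,[[0,0,.02]]),d)[0]
    roi=np.zeros(dark.shape,np.uint8); cv2.circle(roi,tuple(int(v) for v in c0),34,1,-1); roi=roi>0
    S=16
    def cost(p):
        q=project(tf(p,box(.11,.078,.045)),d)
        h=cv2.convexHull((q*1.0).astype(np.float32))
        m=np.zeros(dark.shape,np.uint8); cv2.fillConvexPoly(m,np.round(h*S).astype(np.int32),255,cv2.LINE_AA,4)
        m=m/255.; return (free*m*roi).sum()+(dark*(1-m)*roi).sum()
    best=None
    for da in(-.2,0,.2):
        s0=np.array(p0)+[0,0,da]
        r=minimize(cost,s0,method="Nelder-Mead",options=dict(initial_simplex=[s0,s0+[.015,0,0],s0+[0,.015,0],s0+[0,0,.15]],xatol=1e-4,fatol=.05,maxiter=400))
        if best is None or r.fun<best.fun: best=r
    return best.x,best.fun
def to_bay(bay,p):
    c,s=np.cos(bay[2]),np.sin(bay[2]); v=np.array(p[:2])-bay[:2]
    return np.r_[c*v[0]+s*v[1],-s*v[0]+c*v[1],(p[2]-bay[2]+np.pi/2)%np.pi-np.pi/2] if len(p)>2 else np.r_[c*v[0]+s*v[1],-s*v[0]+c*v[1]]
E
python3 - <<'E'
from h import *
d=ctrl.get_image("top")
f=lambda u,v:((u+.5)/4+89.5,(v+.5)/4+109.5)
px=np.array([f(458,55),f(548,72),f(493,277),f(405,258),f(365,403),f(458,422)])
# bay y axis: x points right (world -y) => y = up x z ... z up: y_bay = world +x (far)
L=np.array([[-30,184,50],[30,184,50],[30,44,50],[-30,44,50],[-30,-44,50],[30,-44,50]])/1e3
r=least_squares(lambda p:(project(tf(p,L),d)-px).ravel(),[.52,-.1,-1.4]);print("bay",r.x,"px res",np.round(r.fun.reshape(-1,2),1).tolist())
bay=r.x;np.save("bay.npy",bay)
def inv(u,v,z):
    return least_squares(lambda q:(project([[q[0],q[1],z]],d)-[f(u,v)]).ravel(),[.5,0]).x
for n,q in dict(stopT=(700,265,0),stopB=(637,553,0),potn=(270,520,.0),potf=(380,120,.0),potb=(500,590,0),jar=(610,195,0)).items():
    w=inv(*q);print(n,w,to_bay(bay,w))
w=inv(160,250,.03)
p,c=tray_fit(d,[w[0],w[1],bay[2]-.2]);print("tray",p,c,"in bay",to_bay(bay,p))
E
```

```text
bay [ 0.52690288  0.02691764 -1.76113528] px res [[-0.2, -1.0], [0.4, -0.4], [0.6, 1.3], [-1.1, 0.8], [-0.3, -0.7], [0.6, -0.0]]
stopT [ 0.5916844  -0.13532622] [0.14705763 0.09430678]
stopB [ 0.40727252 -0.1011565 ] [ 0.14839422 -0.09323929]
potn [0.41994424 0.12850298] [-0.07951503 -0.1242461 ]
potf [0.68376249 0.07680933] [-0.07866719  0.14458765]
potb [ 0.38185287 -0.01760264] [ 0.07115852 -0.13400756]
jar [ 0.63661412 -0.07605556] [0.08035706 0.12721155]
tray [ 0.58507302  0.21077638 -1.5732255 ] 158.09019607843138 in bay [-0.19154359  0.02233504  0.18790978]
```

```bash
cat > go.py <<'E'
import sys
from h import *
from scipy.spatial.transform import Rotation as R
# args: bay x, bay y, z, angle of tool y in the bay frame (deg)
bay=np.load("bay.npy"); s=ctrl.get_state(); Rc=R.from_rotvec(s["tool_rot"])
print("t %.2f now bay"%s["time"],np.round(to_bay(bay,s["position"][:2])*1e3,1),"z %.1f"%(s["position"][2]*1e3),
  "tool y deg in bay %.1f"%((np.degrees(np.arctan2(*Rc.as_matrix()[[1,0],1])-bay[2])+180)%360-180),"F",np.round(s["ft_force"],1),"grip",round(s["grip_width"],3))
if len(sys.argv)>4:
    x,y,z,a=map(float,sys.argv[1:])
    w=tf(bay,[[x,y,z]])[0]; th=np.radians(a)+bay[2]
    ty=[np.cos(th),np.sin(th),0]; tz=[0,0,-1]; tx=np.cross(ty,tz)
    Rt=R.from_matrix(np.c_[tx,ty,tz])
    print("world",w,"shift mm",np.round(Rc.inv().apply(w-s["position"])*1e3,1),"turn deg",np.round((Rc.inv()*Rt).as_rotvec(degrees=True),2))
E
python3 go.py -.192 .095 .15 180; python3 go.py -.192 .095 .02 180
```

```text
t 0.15 now bay [-512.8 -395. ] z 221.7 tool y deg in bay 169.6 F [ 0.2  0.1 -0.1] grip 0.999
world [0.65651201 0.19747694 0.15      ] shift mm [-539.9 -227.    72.1] turn deg [ -0.08  -0.   -10.39]
t 0.15 now bay [-512.8 -395. ] z 221.7 tool y deg in bay 169.6 F [ 0.2  0.1 -0.1] grip 0.999
world [0.65651201 0.19747694 0.02      ] shift mm [-539.8 -226.8  202.1] turn deg [ -0.08  -0.   -10.39]
```

```bash
python3 - <<'E'
from h import *
d=ctrl.get_image("scene")
for u,v,z in((383,112,0),(385,70,.15),(385,70,.2),(393,35,.25),(393,35,.2),(365,45,.24)):
    q=least_squares(lambda q:(project([[q[0],q[1],z]],d)-[[u,v]]).ravel(),[.5,.3]).x;print(u,v,z,q)
print(project([[.236,.605,.2217]],d))
t=ctrl.get_image("top")
print(project([[.35,.6,.0]],t),[least_squares(lambda q:(project([[q[0],q[1],z]],t)-[[2,230]]).ravel(),[.5,.3]).x for z in(0,.1,.2,.3)])
E
```

```text
383 112 0 [0.30509177 0.60865715]
385 70 0.15 [0.26052435 0.63508803]
385 70 0.2 [0.36300212 0.50742547]
393 35 0.25 [0.18093286 0.74900801]
393 35 0.2 [0.04243903 0.92340714]
365 45 0.24 [0.20190344 0.5705992 ]
[[377.53230074  50.7423404 ]]
[[-17.39724336 257.89260382]] [array([0.42651977, 0.55169668]), array([0.41699472, 0.48521631]), array([0.40746968, 0.41873593]), array([0.39794464, 0.35225555])]
```

```bash
python3 -m handwheel '[{"z":-0.04},{"z":-0.08},{"z":-0.12},{"x":-0.038,"y":-0.016,"z":-0.12},{"x":-0.076,"y":-0.032,"z":-0.12},{"x":-0.114,"y":-0.048,"z":-0.12},{"x":-0.152,"y":-0.064,"z":-0.12},{"x":-0.19,"y":-0.08,"z":-0.12},{"x":-0.228,"y":-0.096,"z":-0.12},{"x":-0.266,"y":-0.112,"z":-0.12}]' 0.05
python3 -m handwheel '[{"x":-0.038,"y":-0.016},{"x":-0.076,"y":-0.032},{"x":-0.114,"y":-0.048},{"x":-0.152,"y":-0.064},{"x":-0.19,"y":-0.08},{"x":-0.228,"y":-0.096,"wz":-5},{"x":-0.266,"y":-0.112,"wz":-10.4},{"x":-0.266,"y":-0.112,"wz":-10.4}]'
python3 go.py -.192 .1 .02 180
```

```text
t 0.25 now bay [-513. -395.] z 222.0 tool y deg in bay 169.6 F [-1.2  0.1 -0.1] grip 1.003
world [0.66142171 0.19653098 0.02      ] shift mm [-544.8 -226.2  202.3] turn deg [ -0.05  -0.   -10.39]invalid input at $[0]: expected keys x, y, z, wx, wy, wz
invalid input at $[0]: expected keys x, y, z, wx, wy, wz
```

```bash
python3 -m handwheel '[{"x":0,"y":0,"z":-0.04,"wx":0,"wy":0,"wz":0},{"x":0,"y":0,"z":-0.08,"wx":0,"wy":0,"wz":0},{"x":0,"y":0,"z":-0.12,"wx":0,"wy":0,"wz":0},{"x":-0.038,"y":-0.016,"z":-0.12,"wx":0,"wy":0,"wz":0},{"x":-0.076,"y":-0.032,"z":-0.12,"wx":0,"wy":0,"wz":0},{"x":-0.114,"y":-0.048,"z":-0.12,"wx":0,"wy":0,"wz":0},{"x":-0.152,"y":-0.064,"z":-0.12,"wx":0,"wy":0,"wz":0},{"x":-0.19,"y":-0.08,"z":-0.12,"wx":0,"wy":0,"wz":0},{"x":-0.228,"y":-0.096,"z":-0.12,"wx":0,"wy":0,"wz":0},{"x":-0.266,"y":-0.112,"z":-0.12,"wx":0,"wy":0,"wz":0}]' 0.05
python3 -m handwheel '[{"x":-0.038,"y":-0.016,"z":0,"wx":0,"wy":0,"wz":0},{"x":-0.076,"y":-0.032,"z":0,"wx":0,"wy":0,"wz":0},{"x":-0.114,"y":-0.048,"z":0,"wx":0,"wy":0,"wz":0},{"x":-0.152,"y":-0.064,"z":0,"wx":0,"wy":0,"wz":0},{"x":-0.19,"y":-0.08,"z":0,"wx":0,"wy":0,"wz":0},{"x":-0.228,"y":-0.096,"z":0,"wx":0,"wy":0,"wz":-5},{"x":-0.266,"y":-0.112,"z":0,"wx":0,"wy":0,"wz":-10.4},{"x":-0.266,"y":-0.112,"z":0,"wx":0,"wy":0,"wz":-10.4}]'
python3 go.py -.192 .1 .02 180
```

```text
time: 1.08
position: [0.4444, 0.4029, 0.3428]
tool_rot: [0.58, 3.087, 0.001]
ft_force: [0.9, 0.6, -0.7]
grip_width: 0.574
grip_force: 0.0
time: 1.75
position: [0.6557, 0.1926, 0.3409]
tool_rot: [0.313, 3.123, -0.012]
ft_force: [0.7, -1.6, -0.9]
grip_width: 0.578
grip_force: 0.0
t 1.75 now bay [-187.1   95.1] z 340.9 tool y deg in bay 179.5 F [ 0.7 -1.6 -0.9] grip 0.578
world [0.66142171 0.19653098 0.02      ] shift mm [ -3.8   7.3 320.9] turn deg [-0.42  0.19 -0.55]
```

```bash
python3 -m handwheel '[{"x":-0.005,"y":0.007,"z":0.04,"wx":0,"wy":0,"wz":0},{"x":-0.005,"y":0.007,"z":0.08,"wx":0,"wy":0,"wz":0},{"x":-0.005,"y":0.007,"z":0.12,"wx":0,"wy":0,"wz":0},{"x":-0.005,"y":0.007,"z":0.16,"wx":0,"wy":0,"wz":0},{"x":-0.005,"y":0.007,"z":0.2,"wx":0,"wy":0,"wz":0},{"x":-0.005,"y":0.007,"z":0.23,"wx":0,"wy":0,"wz":0},{"x":-0.005,"y":0.007,"z":0.25,"wx":0,"wy":0,"wz":0},{"x":-0.005,"y":0.007,"z":0.25,"wx":0,"wy":0,"wz":0}]'
python3 go.py -.192 .1 .02 180
python3 - <<'E'
from h import *
d=ctrl.get_image("top");cv2.imwrite("pics/top1.png",cv2.resize(d["image"][100:300,60:290,::-1],None,fx=3,fy=3,interpolation=cv2.INTER_CUBIC)[:600])
E
```

```text
time: 2.42
position: [0.6525, 0.2086, 0.0862]
tool_rot: [-0.298, -3.118, 0.007]
ft_force: [-1.0, 0.2, -0.4]
grip_width: 0.574
grip_force: 0.0
t 2.42 now bay [-202.2   89. ] z 86.2 tool y deg in bay 180.0 F [-1.   0.2 -0.4] grip 0.574
world [0.66142171 0.19653098 0.02      ] shift mm [-11.6  -9.8  66.2] turn deg [-0.31 -0.52 -0.01]
```

View pics/top1.png

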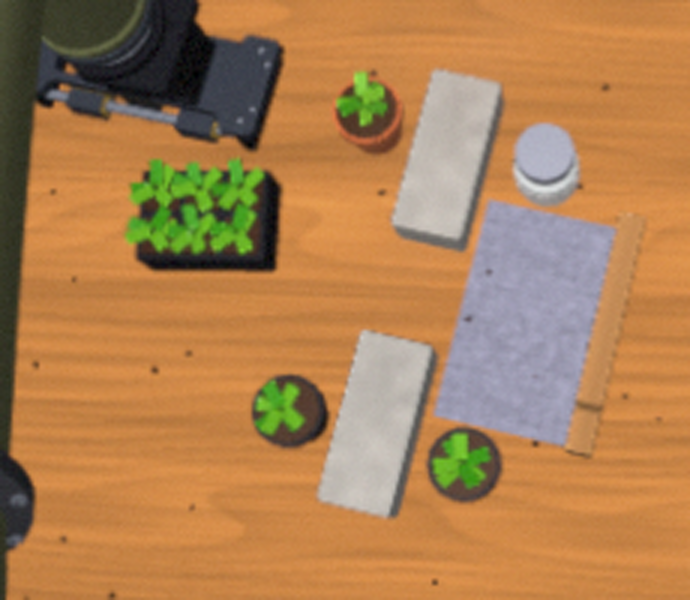

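Image: the gripper stands beyond the tray's far long side, finger ends at about (90,105) and (197,125). The tray at (205,215) is clear of it, so I'm lowering.

```bash
python3 -m handwheel '[{"x":-0.012,"y":-0.012,"z":0.02,"wx":0,"wy":0,"wz":0},{"x":-0.012,"y":-0.012,"z":0.04,"wx":0,"wy":0,"wz":0},{"x":-0.012,"y":-0.012,"z":0.06,"wx":0,"wy":0,"wz":0},{"x":-0.012,"y":-0.012,"z":0.066,"wx":0,"wy":0,"wz":0},{"x":-0.012,"y":-0.012,"z":0.066,"wx":0,"wy":0,"wz":0},{"x":-0.012,"y":-0.012,"z":0.066,"wx":0,"wy":0,"wz":0}]'
python3 go.py -.192 .0485 .02 180
```

```text
time: 2.97
position: [0.6672, 0.1962, 0.0285]
tool_rot: [0.298, 3.125, 0.002]
ft_force: [0.2, -0.2, -0.7]
grip_width: 0.575
grip_force: 0.0
t 2.97 now bay [-192.8  105.8] z 28.5 tool y deg in bay -180.0 F [ 0.2 -0.2 -0.7] grip 0.575
world [0.61085179 0.20627435 0.02      ] shift mm [57.3 -0.8  8.4] turn deg [0.08 0.11 0.02]
```

```bash
python3 -m handwheel '[{"x":0.005,"y":0,"z":0.006,"wx":0,"wy":0,"wz":0},{"x":0.01,"y":0,"z":0.008,"wx":0,"wy":0,"wz":0},{"x":0.015,"y":0,"z":0.008,"wx":0,"wy":0,"wz":0},{"x":0.02,"y":0,"z":0.008,"wx":0,"wy":0,"wz":0},{"x":0.024,"y":0,"z":0.008,"wx":0,"wy":0,"wz":0},{"x":0.028,"y":0,"z":0.008,"wx":0,"wy":0,"wz":0},{"x":0.032,"y":0,"z":0.008,"wx":0,"wy":0,"wz":0},{"x":0.036,"y":0,"z":0.008,"wx":0,"wy":0,"wz":0},{"x":0.04,"y":0,"z":0.008,"wx":0,"wy":0,"wz":0},{"x":0.04,"y":0,"z":0.008,"wx":0,"wy":0,"wz":0}]'
python3 go.py -.192 .0485 .02 180
python3 - <<'E'
from h import *
d=ctrl.get_image("top");bay=np.load("bay.npy")
p,c=tray_fit(d,[.575,.21,-1.65]);print(p,c,to_bay(bay,p))
E
```

```text
time: 3.8
position: [0.6264, 0.2032, 0.0188]
tool_rot: [-0.298, -3.127, -0.0]
ft_force: [1.5, -0.3, -0.2]
grip_width: 0.577
grip_force: 0.2
t 3.80 now bay [-192.    64.3] z 18.8 tool y deg in bay -180.0 F [ 1.5 -0.3 -0.2] grip 0.577
world [0.61085179 0.20627435 0.02      ] shift mm [15.8  0.  -1.2] turn deg [ 0.01 -0.    0.01]
[ 0.61601937  0.20824077 -1.80369368] 564.0666666666667 [-0.19490857  0.05320222 -0.0425584 ]
```

```bash
python3 -m handwheel '[{"x":0.004,"y":0,"z":0,"wx":0,"wy":0,"wz":0},{"x":0.008,"y":0,"z":0,"wx":0,"wy":0,"wz":0},{"x":0.012,"y":0,"z":0,"wx":0,"wy":0,"wz":0},{"x":0.016,"y":0,"z":0,"wx":0,"wy":0,"wz":0},{"x":0.016,"y":0,"z":0,"wx":0,"wy":0,"wz":0},{"x":0.016,"y":0,"z":0,"wx":0,"wy":0,"wz":0}]'
python3 go.py
python3 -m handwheel '[{"x":-0.01,"y":0,"z":0,"wx":0,"wy":0,"wz":0},{"x":-0.03,"y":0,"z":0,"wx":0,"wy":0,"wz":0},{"x":-0.06,"y":0,"z":0,"wx":0,"wy":0,"wz":0},{"x":-0.06,"y":0,"z":-0.04,"wx":0,"wy":0,"wz":0},{"x":-0.06,"y":0,"z":-0.08,"wx":0,"wy":0,"wz":0},{"x":-0.06,"y":0,"z":-0.12,"wx":0,"wy":0,"wz":0},{"x":-0.06,"y":0,"z":-0.12,"wx":0,"wy":0,"wz":0}]'
python3 - <<'E'
from h import *
d=ctrl.get_image("top");bay=np.load("bay.npy");cv2.imwrite("pics/top2.png",cv2.resize(d["image"][100:300,60:290,::-1],None,fx=3,fy=3,interpolation=cv2.INTER_CUBIC)[:600])
ig=np.zeros(d["image"].shape[:2],np.uint8); ig[:150]=1
for i in(None,ig>0):
    p,c=tray_fit(d,[.563,.21,-1.76],i);print(p,c,to_bay(bay,p))
E
python3 go.py -.28 0 .02 90
```

```text
time: 4.35
position: [0.6102, 0.2068, 0.0184]
tool_rot: [-0.298, -3.126, -0.001]
ft_force: [0.1, -0.4, -0.8]
grip_width: 0.576
grip_force: 0.0
t 4.35 now bay [-192.4   47.8] z 18.4 tool y deg in bay -180.0 F [ 0.1 -0.4 -0.8] grip 0.576
time: 4.93
position: [0.6759, 0.196, 0.1481]
tool_rot: [0.298, 3.114, 0.01]
ft_force: [2.4, 0.1, 2.6]
grip_width: 0.574
grip_force: 0.0
[ 0.56287063  0.22247951 -1.80807097] 165.5137254901961 [-0.19883486 -0.00168052 -0.04693569]
[ 0.56287063  0.22247951 -1.80807097] 165.5137254901961 [-0.19883486 -0.00168052 -0.04693569]
t 4.98 now bay [-193.6  112.8] z 144.5 tool y deg in bay 180.0 F [-0.1  0.7  0.1] grip 0.575
world [0.57987657 0.30186089 0.02      ] shift mm [113.9  85.8 124. ] turn deg [ 0.64  0.16 89.99]
```

View pics/top2.png

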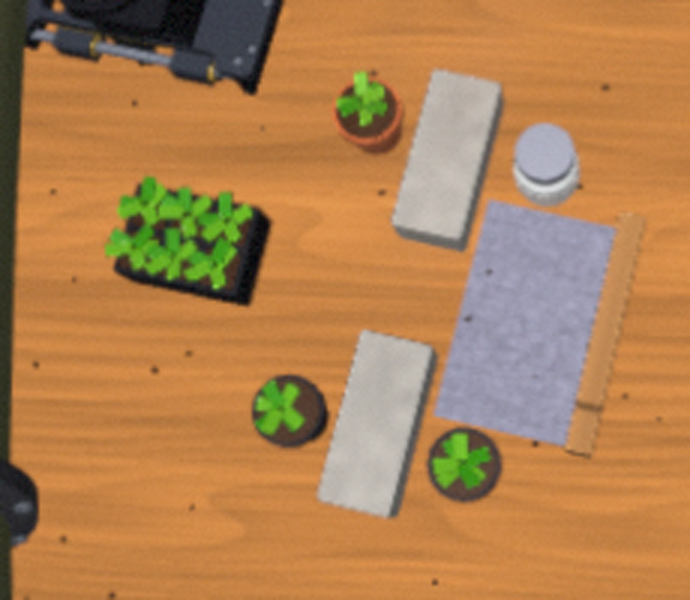

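Image: the tray is now square to the gap at about (190,240), on its centre line, and nothing else moved. Next I go behind its rear end.

```bash
python3 -m handwheel '[{"x":0.02,"y":0.02,"z":0,"wx":0,"wy":0,"wz":7},{"x":0.04,"y":0.04,"z":0,"wx":0,"wy":0,"wz":14},{"x":0.06,"y":0.06,"z":0,"wx":0,"wy":0,"wz":21},{"x":0.08,"y":0.08,"z":0,"wx":0,"wy":0,"wz":28},{"x":0.1,"y":0.1,"z":0,"wx":0,"wy":0,"wz":35},{"x":0.114,"y":0.1,"z":0,"wx":0,"wy":0,"wz":42},{"x":0.114,"y":0.1,"z":0,"wx":0,"wy":0,"wz":49},{"x":0.114,"y":0.1,"z":0,"wx":0,"wy":0,"wz":56},{"x":0.114,"y":0.1,"z":0,"wx":0,"wy":0,"wz":63},{"x":0.114,"y":0.1,"z":0,"wx":0,"wy":0,"wz":70}]' 0.035
python3 -m handwheel '[{"x":0,"y":0,"z":0,"wx":0,"wy":0,"wz":7},{"x":0,"y":0,"z":0,"wx":0,"wy":0,"wz":14},{"x":0,"y":0,"z":0,"wx":0,"wy":0,"wz":20},{"x":0,"y":0,"z":0,"wx":0,"wy":0,"wz":20},{"x":0,"y":0,"z":0,"wx":0,"wy":0,"wz":20}]'
python3 go.py -.29 -.001 .02 90
```

```text
time: 5.82
position: [0.5767, 0.3146, 0.1375]
tool_rot: [-2.045, -2.384, 0.002]
ft_force: [-0.1, -1.2, 1.0]
grip_width: 0.405
grip_force: 0.0
time: 6.23
position: [0.5768, 0.3145, 0.1377]
tool_rot: [-2.419, -2.004, 0.002]
ft_force: [-0.2, -1.1, 0.2]
grip_width: 0.401
grip_force: 0.0
t 6.23 now bay [-291.8   -5.4] z 137.7 tool y deg in bay 90.2 F [-0.2 -1.1  0.2] grip 0.401
world [0.58078655 0.31186948 0.02      ] shift mm [ -1.7   4.5 117.7] turn deg [-0.05  0.06  0.19]
```

```bash
python3 -m handwheel '[{"x":0,"y":0.005,"z":0.03,"wx":0,"wy":0,"wz":0},{"x":0,"y":0.005,"z":0.06,"wx":0,"wy":0,"wz":0},{"x":0,"y":0.005,"z":0.085,"wx":0,"wy":0,"wz":0},{"x":0,"y":0.005,"z":0.105,"wx":0,"wy":0,"wz":0},{"x":0,"y":0.005,"z":0.117,"wx":0,"wy":0,"wz":0},{"x":0,"y":0.005,"z":0.117,"wx":0,"wy":0,"wz":0},{"x":0,"y":0.005,"z":0.117,"wx":0,"wy":0,"wz":0}]'
python3 go.py -.15 0 .02 90
```

```text
time: 6.82
position: [0.582, 0.3135, 0.0214]
tool_rot: [-2.421, -2.002, 0.001]
ft_force: [0.6, 0.2, -0.3]
grip_width: 0.402
grip_force: 0.0
t 6.82 now bay [-2.918e+02 -1.000e-01] z 21.4 tool y deg in bay 90.1 F [ 0.6  0.2 -0.3] grip 0.402
world [0.55528164 0.17420866 0.02      ] shift mm [-141.8   -0.     1.5] turn deg [-0.03  0.03  0.07]
```

```bash
python3 -m handwheel '[{"x":-0.01,"y":0,"z":0.001,"wx":0,"wy":0,"wz":0},{"x":-0.018,"y":0,"z":0.001,"wx":0,"wy":0,"wz":0},{"x":-0.022,"y":0,"z":0.001,"wx":0,"wy":0,"wz":0},{"x":-0.026,"y":0,"z":0.001,"wx":0,"wy":0,"wz":0},{"x":-0.03,"y":0,"z":0.001,"wx":0,"wy":0,"wz":0},{"x":-0.035,"y":0,"z":0.001,"wx":0,"wy":0,"wz":0},{"x":-0.041,"y":0,"z":0.001,"wx":0,"wy":0,"wz":0},{"x":-0.047,"y":0,"z":0.001,"wx":0,"wy":0,"wz":0},{"x":-0.053,"y":0,"z":0.001,"wx":0,"wy":0,"wz":0},{"x":-0.059,"y":0,"z":0.001,"wx":0,"wy":0,"wz":0}]'
python3 -m handwheel '[{"x":-0.006,"y":0,"z":0,"wx":0,"wy":0,"wz":0},{"x":-0.012,"y":0,"z":0,"wx":0,"wy":0,"wz":0},{"x":-0.018,"y":0,"z":0,"wx":0,"wy":0,"wz":0},{"x":-0.024,"y":0,"z":0,"wx":0,"wy":0,"wz":0},{"x":-0.03,"y":0,"z":0,"wx":0,"wy":0,"wz":0},{"x":-0.036,"y":0,"z":0,"wx":0,"wy":0,"wz":0},{"x":-0.042,"y":0,"z":0,"wx":0,"wy":0,"wz":0},{"x":-0.048,"y":0,"z":0,"wx":0,"wy":0,"wz":0},{"x":-0.052,"y":0,"z":0,"wx":0,"wy":0,"wz":0},{"x":-0.052,"y":0,"z":0,"wx":0,"wy":0,"wz":0}]'
python3 go.py .0305 0 .02 90
python3 - <<'E'
from h import *
d=ctrl.get_image("top");cv2.imwrite("pics/top3.png",cv2.resize(d["image"][100:300,60:290,::-1],None,fx=3,fy=3,interpolation=cv2.INTER_CUBIC)[:600])
E
```

```text
time: 7.65
position: [0.5712, 0.2562, 0.0212]
tool_rot: [-2.421, -2.001, -0.003]
ft_force: [1.2, 3.4, 4.1]
grip_width: 0.399
grip_force: 1.9
time: 8.48
position: [0.5606, 0.2025, 0.0203]
tool_rot: [2.423, 1.998, -0.003]
ft_force: [-0.3, 0.1, 0.1]
grip_width: 0.404
grip_force: 0.1
t 8.48 now bay [-1.788e+02 -1.000e-01] z 20.3 tool y deg in bay 89.9 F [-0.3  0.1  0.1] grip 0.404
world [ 0.52113253 -0.00303154  0.02      ] shift mm [-209.3    0.4    0.6] turn deg [-0.04  0.1  -0.08]
```

View pics/top3.png

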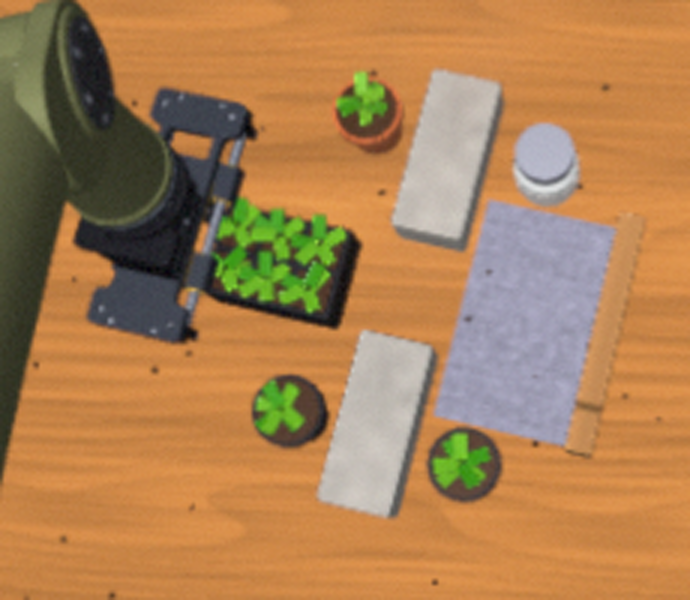

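Image: the fingers are behind the tray, whose leading corners are at about (360,235) and (338,325). It looks square and close to centred. I'll measure it with the gripper masked out.

```bash
cat > chk.py <<'E'
import sys
from h import *
d=ctrl.get_image("top");bay=np.load("bay.npy");x=float(sys.argv[1])
s=ctrl.get_state();v,u=np.mgrid[:384,:512]
e=project(tf(bay,[[x-.03,-.1,.05],[x-.03,.1,.05]]),d)
ig=(u-e[0,0])*(e[1,1]-e[0,1])-(v-e[0,1])*(e[1,0]-e[0,0]); sg=project(tf(bay,[[x-.2,0,.05]]),d)[0]
ig=ig*((sg[0]-e[0,0])*(e[1,1]-e[0,1])-(sg[1]-e[0,1])*(e[1,0]-e[0,0]))>0
p,c=tray_fit(d,tf(bay,[[x,0,0]])[0,:2].tolist()+[bay[2]],ig);print(p,c,to_bay(bay,p))
E
python3 chk.py -.114
```

```text
[ 0.54774177  0.14484892 -1.77771628] 105.2 [-0.11974401 -0.00184908 -0.01658099]
```

```bash
python3 -m handwheel '[{"x":-0.004,"y":0,"z":0,"wx":0,"wy":0,"wz":0},{"x":-0.009,"y":0,"z":0,"wx":0,"wy":0,"wz":0},{"x":-0.015,"y":0,"z":0,"wx":0,"wy":0,"wz":0},{"x":-0.021,"y":0,"z":0,"wx":0,"wy":0,"wz":0},{"x":-0.027,"y":0,"z":0,"wx":0,"wy":0,"wz":0},{"x":-0.033,"y":0,"z":0,"wx":0,"wy":0,"wz":0},{"x":-0.039,"y":0,"z":0,"wx":0,"wy":0,"wz":0},{"x":-0.045,"y":0,"z":0,"wx":0,"wy":0,"wz":0},{"x":-0.05,"y":0,"z":0,"wx":0,"wy":0,"wz":0},{"x":-0.055,"y":0,"z":0,"wx":0,"wy":0,"wz":0}]'
python3 go.py .0305 0 .02 90
python3 chk.py -.058
```

```text
time: 9.42
position: [0.5505, 0.15, 0.0206]
tool_rot: [-2.423, -2.0, -0.0]
ft_force: [0.3, 1.5, -1.1]
grip_width: 0.406
grip_force: 0.9
t 9.42 now bay [-1.253e+02 -1.000e-01] z 20.6 tool y deg in bay 90.0 F [ 0.3  1.5 -1.1] grip 0.406
world [ 0.52113253 -0.00303154  0.02      ] shift mm [-1.558e+02  1.000e-01  6.000e-01] turn deg [ 0.   -0.01 -0.01]
[ 0.53830918  0.09253233 -1.7650222 ] 154.0156862745098 [-0.06658768 -0.00121345 -0.00388691]
```

```bash
python3 -m handwheel '[{"x":-0.004,"y":0,"z":0,"wx":0,"wy":0,"wz":0},{"x":-0.009,"y":0,"z":0,"wx":0,"wy":0,"wz":0},{"x":-0.015,"y":0,"z":0,"wx":0,"wy":0,"wz":0},{"x":-0.021,"y":0,"z":0,"wx":0,"wy":0,"wz":0},{"x":-0.027,"y":0,"z":0,"wx":0,"wy":0,"wz":0},{"x":-0.033,"y":0,"z":0,"wx":0,"wy":0,"wz":0},{"x":-0.039,"y":0,"z":0,"wx":0,"wy":0,"wz":0},{"x":-0.045,"y":0,"z":0,"wx":0,"wy":0,"wz":0},{"x":-0.05,"y":0,"z":0,"wx":0,"wy":0,"wz":0},{"x":-0.055,"y":0,"z":0,"wx":0,"wy":0,"wz":0}]'
python3 go.py .0305 0 .02 90
python3 chk.py 0
python3 -m handwheel '[{"x":-0.006,"y":0,"z":0,"wx":0,"wy":0,"wz":0},{"x":-0.012,"y":0,"z":0,"wx":0,"wy":0,"wz":0},{"x":-0.018,"y":0,"z":0,"wx":0,"wy":0,"wz":0},{"x":-0.024,"y":0,"z":0,"wx":0,"wy":0,"wz":0},{"x":-0.03,"y":0,"z":0,"wx":0,"wy":0,"wz":0},{"x":-0.036,"y":0,"z":0,"wx":0,"wy":0,"wz":0},{"x":-0.042,"y":0,"z":0,"wx":0,"wy":0,"wz":0},{"x":-0.048,"y":0,"z":0,"wx":0,"wy":0,"wz":0},{"x":-0.053,"y":0,"z":0,"wx":0,"wy":0,"wz":0},{"x":-0.058,"y":0,"z":0,"wx":0,"wy":0,"wz":0}]'
python3 go.py .0305 0 .02 90
python3 chk.py .055
```

```text
time: 10.3
position: [0.5402, 0.0961, 0.0207]
tool_rot: [2.423, 2.0, 0.001]
ft_force: [0.5, 1.9, 0.4]
grip_width: 0.399
grip_force: 1.2
t 10.30 now bay [-70.4  -0. ] z 20.7 tool y deg in bay 90.0 F [0.5 1.9 0.4] grip 0.399
world [ 0.52113253 -0.00303154  0.02      ] shift mm [-100.9    0.     0.7] turn deg [ 0.01 -0.02 -0.  ]
[ 0.52972274  0.03700747 -1.78525206] 167.13725490196077 [-0.01044111  0.00086002 -0.02411678]
time: 11.18
position: [0.5292, 0.0391, 0.0206]
tool_rot: [-2.423, -2.0, -0.0]
ft_force: [1.5, 2.4, 0.6]
grip_width: 0.405
grip_force: 1.5
t 11.18 now bay [-12.4  -0.1] z 20.6 tool y deg in bay 90.0 F [1.5 2.4 0.6] grip 0.405
world [ 0.52113253 -0.00303154  0.02      ] shift mm [-42.9   0.1   0.6] turn deg [ 0.01 -0.02 -0.01]
[ 0.5165734  -0.01947521 -1.7625666 ] 146.41568627450982 [ 0.04750926 -0.00136579 -0.00143131]
```

```bash
python3 -m handwheel '[{"x":-0.005,"y":0,"z":0,"wx":0,"wy":0,"wz":0},{"x":-0.01,"y":0,"z":0,"wx":0,"wy":0,"wz":0},{"x":-0.015,"y":0,"z":0,"wx":0,"wy":0,"wz":0},{"x":-0.02,"y":0,"z":0,"wx":0,"wy":0,"wz":0},{"x":-0.025,"y":0,"z":0,"wx":0,"wy":0,"wz":0},{"x":-0.029,"y":0,"z":0,"wx":0,"wy":0,"wz":0},{"x":-0.032,"y":0,"z":0,"wx":0,"wy":0,"wz":0},{"x":-0.034,"y":0,"z":0,"wx":0,"wy":0,"wz":0},{"x":-0.036,"y":0,"z":0,"wx":0,"wy":0,"wz":0},{"x":-0.038,"y":0,"z":0,"wx":0,"wy":0,"wz":0}]'
python3 -m handwheel '[{"x":-0.001,"y":0,"z":0,"wx":0,"wy":0,"wz":0},{"x":-0.002,"y":0,"z":0,"wx":0,"wy":0,"wz":0}]'
python3 -m handwheel '[{"x":-0.001,"y":0,"z":0,"wx":0,"wy":0,"wz":0},{"x":-0.002,"y":0,"z":0,"wx":0,"wy":0,"wz":0}]'
python3 go.py .0305 0 .02 90
python3 chk.py .095
```

```text
time: 12.07
position: [0.5221, 0.0024, 0.0206]
tool_rot: [-2.422, -2.001, -0.0]
ft_force: [-1.0, 3.4, 1.4]
grip_width: 0.404
grip_force: 1.6
time: 12.23
position: [0.5217, 0.0004, 0.0206]
tool_rot: [-2.422, -2.001, -0.0]
ft_force: [1.3, 3.5, 1.8]
grip_width: 0.401
grip_force: 1.6
time: 12.4
position: [0.5213, -0.0015, 0.0206]
tool_rot: [-2.422, -2.001, -0.0]
ft_force: [0.3, 3.9, 1.4]
grip_width: 0.401
grip_force: 1.6
t 12.40 now bay [29.  -0.1] z 20.6 tool y deg in bay 90.0 F [0.3 3.9 1.4] grip 0.401
world [ 0.52113253 -0.00303154  0.02      ] shift mm [-1.5  0.1  0.6] turn deg [ 0.01 -0.01  0.02]
[ 0.50876833 -0.05966945 -1.75774466] 140.921568627451 [ 0.08845424 -0.00142548  0.00339062]
```

Still sliding, so I'll creep on until the force rises.

```bash
python3 -m handwheel '[{"x":-0.001,"y":0,"z":0,"wx":0,"wy":0,"wz":0},{"x":-0.002,"y":0,"z":0,"wx":0,"wy":0,"wz":0}]'
python3 -m handwheel '[{"x":-0.001,"y":0,"z":0,"wx":0,"wy":0,"wz":0},{"x":-0.002,"y":0,"z":0,"wx":0,"wy":0,"wz":0}]' | grep -E "pos|ft_"
python3 -m handwheel '[{"x":-0.001,"y":0,"z":0,"wx":0,"wy":0,"wz":0},{"x":-0.002,"y":0,"z":0,"wx":0,"wy":0,"wz":0}]' | grep -E "pos|ft_"
```

```text
time: 12.62
position: [0.5215, -0.0018, 0.0206]
tool_rot: [-2.421, -2.0, -0.004]
ft_force: [2.5, 8.5, 0.4]
grip_width: 0.405
grip_force: 4.4
position: [0.5216, -0.0019, 0.0207]
ft_force: [3.7, 12.1, -0.8]
position: [0.5218, -0.002, 0.0209]
ft_force: [4.3, 15.2, -1.3]
```

The force has risen to 15 N with the position stalled, so the tray is against the board. Backing off and lifting clear.

```bash
python3 -m handwheel '[{"x":0.004,"y":0,"z":0,"wx":0,"wy":0,"wz":0},{"x":0.01,"y":0,"z":0,"wx":0,"wy":0,"wz":0},{"x":0.02,"y":0,"z":0,"wx":0,"wy":0,"wz":0},{"x":0.035,"y":0,"z":0,"wx":0,"wy":0,"wz":0},{"x":0.05,"y":0,"z":0,"wx":0,"wy":0,"wz":0},{"x":0.05,"y":0,"z":-0.03,"wx":0,"wy":0,"wz":0},{"x":0.05,"y":0,"z":-0.07,"wx":0,"wy":0,"wz":0},{"x":0.07,"y":0,"z":-0.1,"wx":0,"wy":0,"wz":0},{"x":0.11,"y":0,"z":-0.1,"wx":0,"wy":0,"wz":0},{"x":0.15,"y":0,"z":-0.1,"wx":0,"wy":0,"wz":0}]'
python3 -m handwheel '[{"x":0.03,"y":0,"z":-0.02,"wx":0,"wy":0,"wz":0},{"x":0.06,"y":0,"z":-0.04,"wx":0,"wy":0,"wz":0},{"x":0.06,"y":0,"z":-0.04,"wx":0,"wy":0,"wz":0},{"x":0.06,"y":0,"z":-0.04,"wx":0,"wy":0,"wz":0}]'
python3 go.py
python3 - <<'E'
from h import *
d=ctrl.get_image("top");bay=np.load("bay.npy");cv2.imwrite("pics/top4.png",cv2.resize(d["image"][100:300,60:290,::-1],None,fx=3,fy=3,interpolation=cv2.INTER_CUBIC)[:600])
p,c=tray_fit(d,tf(bay,[[.095,0,0]])[0,:2].tolist()+[bay[2]]);print(p,c,to_bay(bay,p))
E
```

```text
time: 13.78
position: [0.5506, 0.1392, 0.1233]
tool_rot: [2.426, 1.993, 0.007]
ft_force: [1.6, 0.3, -0.8]
grip_width: 0.403
grip_force: 0.0
time: 14.12
position: [0.5602, 0.2007, 0.1611]
tool_rot: [2.418, 2.004, 0.001]
ft_force: [-0.5, -1.0, 0.3]
grip_width: 0.402
grip_force: 0.0
t 14.12 now bay [-177.    -0.2] z 161.1 tool y deg in bay 90.2 F [-0.5 -1.   0.3] grip 0.402
[ 0.50822609 -0.06225217 -1.76782125] 213.5529411764706 [ 0.09109291 -0.0014693  -0.00668597]
```

View pics/top4.png

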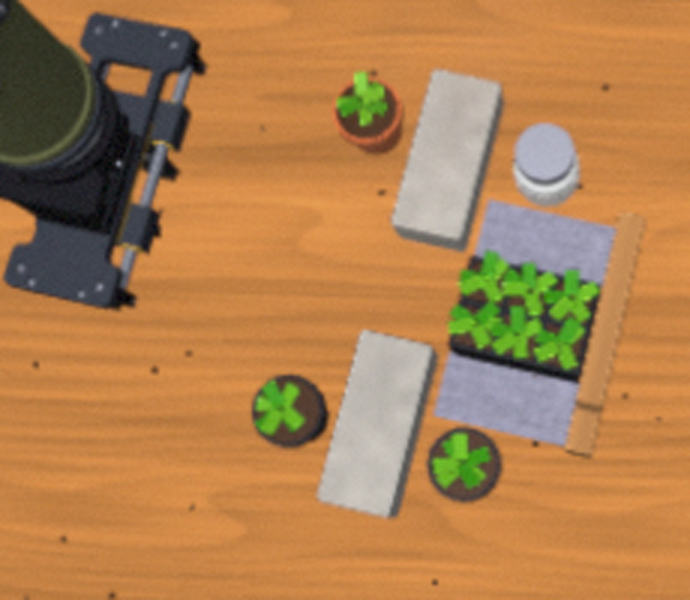

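The tray's leading edge touches the board along its whole width near (590,330). It is square and centred, the pots and jar are in place, and the robot is clear.

```bash
python3 -c "
from bench import ctrl
print(ctrl.close_job())"
```

```text
the job is handed in; nothing more can be done
None
```

The tray went through the gap and sits flush and square against the stop board, about 1 mm off the centre line; the pots and jar look unmoved, the robot is clear, and I handed the job in at about 14 s, though the hand-in gave no verdict.

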